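Stack the small-parts trays and put their lid on

ROBOT

A 6-joint arm with a two-finger parallel gripper is mounted at the origin on a cart in front of the work surface, level with it; the furniture and walls round the work are solid. World frame = base frame: x ahead of the robot, y to its left, z up, the work surface at z = 0. Lengths are in m, angles in degrees, forces in N, time in s.
With the tool pointing down it reaches from about 0.35 to 0.875 m from the base axis. Payload 4.2 kg.
Tool frame: the origin (TCP) lies at the very end of the fingers, on their centre line; the grasp point (between the pads) lies 19 mm behind it; z points along the fingers, y is the direction in which the jaws open and shut (so a half turn about z gives the same grasp; the last joint's range is limited). The gripper opens to 87 mm and grips with 3 to 60 N. Pads are 19 mm wide; open, the fingers measure 117 mm over their backs; the gripper's body (75 mm by 190 mm) begins 51 mm behind the grasp point.
Start: joints at [81.28, 22.042, 0.453, 0, -68.411, -14.817], TCP at [0.25, 0.573, 0.223] pointing down, gripper open.
Joint ranges: [-179.83, 179.83], [-69.29, 118.12], [-61.27, 80.66], [-181.25, 117.63], [-171.15, -9.14], [-177.46, 177.46]. Speed limits (degrees/s): [159.86, 159.86, 180, 180, 180, 180].

INTERFACE

Orientations are given as a 3x3 rotation matrix whose columns are the frame's x, y, z axes.
In Python, from station import r, imaging gives the robot as it stands. The module is installed in compiled form; this text tells all that it offers.
- The arm moves only by the tool move_arm, never from a script. Its argument "motion" is one flat list of numbers, 7 for each row, row after row: the shift along the tool's x, y, z in units of 40 mm (1.0 is 40 mm), then the turn, a rotation vector about the tool's x, y, z in units of 5 degrees (1.0 is 5 degrees), then the gripper's target within -1 to 1 (shut at 1, half-way at 0, fully open at -1). In form: [dx, dy, dz, wx, wy, wz, gripper, dx, dy, dz, wx, wy, wz, gripper, ...]. A call has 1 to 20 rows; each row is the pose to reach, as a shift and turn from the pose measured when the call began, along the tool's axes at that moment; what a row does not reach only later rows make up. A row lasts 1/12 s, in which the tool goes at most 41.7 mm and 7.16 degrees, less where a joint would pass 70% of its speed; a pose out of reach is approached as far as the arm can. A call with a gripper value outside its range is refused whole. The fingers move at their own pace and stop on an object; the grip force is fixed at half the most. Time passes only in rows, so rows that repeat a pose let the fingers close. It gives the time, the measured TCP pose, the force and the opening at its end, in the units of the state.
- r.sense(): the state, without advancing time (a new reading comes with each control period).
- imaging.capture(name): name is "side" or "top"; returns the picture (480x640x3 uint8, blue, green, red); there is no depth.
- imaging.camera_params(name): a dict with "intrinsics" (3x3 intrinsics, pixels), "k1" (the pictures are not rectified: a ray, as slopes to the right and down, at radius r is drawn at 1 + k1 r^2 times it, then the intrinsics apply), "world_from_camera" (4x4, takes a point from camera to world coordinates). Camera axes: x right, y down, z forward; pixel columns grow to the right and rows downward; lengths in m; the calibration is good to about 2 mm. A picture is of the moment at which its call begins. camera_params takes no time and is no camera call.
- r.finish_job(): hands the job in, once; it reports no verdict.
The state is a dict: "time_s": time; "joints": joint angles; "joint_velocities": joint speeds; "effort": joint torques, N m; "tcp_pos": TCP position; "ee_rot": TCP orientation; "wrist_force": force on the tool from outside, world axes, zero at the start; "moment": the same for the moment, N m; "gripper_width": opening from 0.0 (shut) to 1.0 (fully open).
Only numpy, scipy, OpenCV 4.12 (cv2) and the standard library are available. Lean on these libraries where they do the work, as an engineer would, in place of code of your own. Each camera call takes 0.05 s, during which the arm holds its last target.

TASK

Tidy up the small-parts trays: stack the shallow tray (brass spacers) on the deep tray (steel screws), cut corners over cut corners so that its skirt drops fully down over the lower tray's raised rim, then close the stack with the lid that has the same two cut corners, seated the same way. Leave the square-cornered lid out of the stack, and leave the finished stack standing level on the desk.

Things in the scene. Friction and masses are not known exactly. Their poses are not given: they have to be found in the camera images.
- base_tray: Deep grey tray of steel screws, loose, 0.45 kg, 96x56 mm, 56 high. Origin: centre of underside; x along the length to the short end whose two corners are cut 16 mm at 45 deg; z up. Skirt up to a flat shoulder at z = 48 mm; on it an 8 mm rim tapering from 86x46 to 77x37 mm, corners cut alike. A seated tray rests on the shoulder. Tall black pouch (0.27 m) near: x 0.62-0.71, y -0.24 to -0.03.
- top_tray: Shallow grey tray of brass spacers (fixed in it), 0.14 kg, 96x56 mm, 36 high; origin, axes, cut corners and rim as base_tray, but shoulder at z = 28 mm. Hollow underside fits over the rim below with 2 mm play and about 7 mm lead, cut corners over cut corners only. Grasp from above across the 56 mm width, by the straight skirt (z = 0 to 28 mm).
- cut_lid: Grey lid, 0.07 kg, 96x56 mm, origin, axes, cut corners and hollow underside as the trays. Flat top at z = 14 mm; on it a ridge handle 50 mm long (along x, middle at x = -4 mm), 12 mm thick (y), z = 14 to 38 mm: grasp across the 12 mm. Seated, its underside lies on the tray's shoulder. (The unlisted 80x56 mm lid with square corners does not belong.)

How it is judged:
By the outcome, as a careful person would: the job done as asked, in the order asked, and still so for the second after the job is handed in, with the robot touching nothing.
It also fails if it takes over 54 s, if anything falls off the work surface, if the arm or the gripper's body presses on something with over 40 N, if the wrist force passes 120 N, or if a joint passes its speed limit or range.

## Working session

There is one attempt and no reset: what is moved stays moved. The work goes in short steps, Python scripts to look and compute and a tool call to move; the robot and the scene stay as the last step left them, time stands still between calls to the robot, and variables do not carry over. Pictures are saved under pics/ and viewed, and the job is handed in when it is done.

Besides the shell and the picture viewer there is one more tool, called as name(argument=value, ...) on one line, values as JSON. move_arm: Moves the arm, as the interface text tells. Its arguments: {"type":"object","properties":{"motion":{"type":"array","items":{"type":"number"}}},"required":["motion"]}

```bash
mkdir -p pics; ls; python3 - <<'E'
from station import r, imaging
import cv2,numpy as np
s=r.sense(); print(s)
for n in("side","top"):
    p=imaging.camera_params(n); print(n,p)
    cv2.imwrite(f"pics/{n}0.png",imaging.capture(n))
E
```

```text
pics
{'time_s': 0.0, 'joints': array([ 8.12790016e+01,  2.20890307e+01,  3.80375986e-01, -3.01675047e-02,
       -6.84108783e+01, -1.48181991e+01]), 'joint_velocities': array([-0.05280843,  0.02220523, -0.05404965, -0.03845953, -0.06708432,
       -0.00871328]), 'effort': array([-9.69977082e-04, -3.90668106e+01,  1.87400204e+01,  4.22014430e+00,
        1.08654777e-02, -1.96083506e-04]), 'tcp_pos': array([0.24933034, 0.57245727, 0.22147886]), 'ee_rot': array([[ 9.16709496e-01, -3.99553575e-01, -8.00239821e-04],
       [-3.99554372e-01, -9.16707343e-01, -1.98784341e-03],
       [ 6.06642214e-05,  2.14201425e-03, -9.99997704e-01]]), 'wrist_force': array([0.65146837, 0.3018664 , 0.04692084]), 'moment': array([ 0.00833018,  0.03018161, -0.01886959]), 'gripper_width': 0.9947069465013328}
side {'intrinsics': array([[611.8412445 ,   0.        , 315.12678785],
       [  0.        , 611.8412445 , 232.30553446],
       [  0.        ,   0.        ,   1.        ]]), 'k1': -0.008710756841911537, 'world_from_camera': array([[-0.99927472, -0.03279163,  0.01935832,  0.43978318],
       [-0.033977  ,  0.53828035, -0.84208065,  1.09598359],
       [ 0.017193  , -0.84212764, -0.53900411,  0.67033403],
       [ 0.        ,  0.        ,  0.        ,  1.        ]])}
top {'intrinsics': array([[440.78298889,   0.        , 324.38813644],
       [  0.        , 440.78298889, 240.56643778],
       [  0.        ,   0.        ,   1.        ]]), 'k1': -0.08174357280359322, 'world_from_camera': array([[-0.01295817, -0.98149951,  0.19102567,  0.33239168],
       [-0.99965187,  0.01710722,  0.02008668,  0.07896551],
       [-0.02298298, -0.19069888, -0.9813795 ,  0.8934926 ],
       [ 0.        ,  0.        ,  0.        ,  1.        ]])}
```

View pics/side0.png

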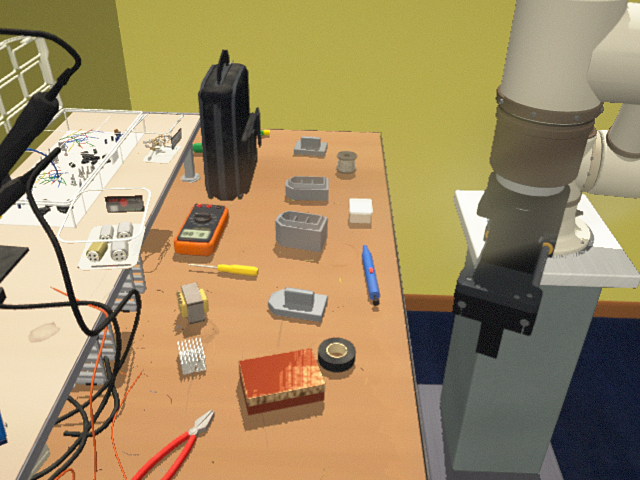

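View pics/top0.png

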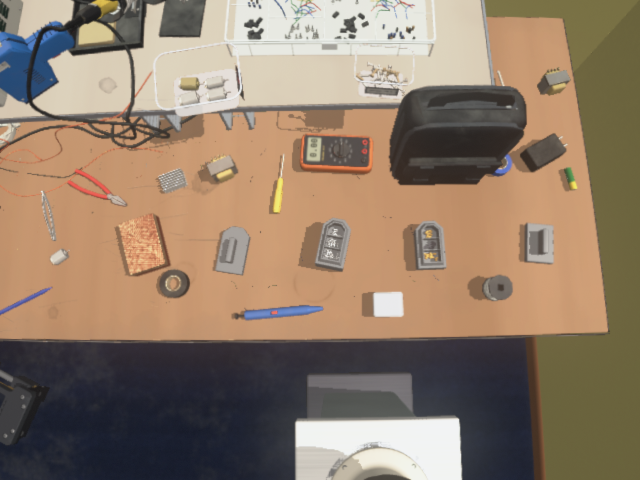

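Side view: deep tray ~(302,230), shallow tray ~(307,188), cut lid ~(298,304), square lid ~(310,147). Top view: deep tray (332,245), shallow tray (430,246), cut lid (233,250), square lid (539,243), with pouch (458,135). I'll zoom in for corners.

```bash
cat > h.py <<'E'
import cv2,numpy as np
from station import r, imaging
def P(n): return imaging.camera_params(n)
def ray(n,uv):
    p=P(n);K=p["intrinsics"];k=p["k1"];T=p["world_from_camera"]
    uv=np.atleast_2d(np.asarray(uv,float))
    d=cv2.undistortPoints(uv.reshape(-1,1,2),K,np.array([k,0,0,0.])).reshape(-1,2)
    return T[:3,3],np.c_[d,np.ones(len(d))]@T[:3,:3].T
def onz(n,uv,z):
    o,d=ray(n,uv); return o+d*((z-o[2])/d[:,2])[:,None]
def proj(n,X):
    p=P(n);T=np.linalg.inv(p["world_from_camera"])
    rv=cv2.Rodrigues(T[:3,:3])[0]
    return cv2.projectPoints(np.atleast_2d(np.asarray(X,float)),rv,T[:3,3],p["intrinsics"],np.array([p["k1"],0,0,0.]))[0].reshape(-1,2)
def tri(a,b):
    o1,d1=ray("side",a);o2,d2=ray("top",b);d1=d1[0];d2=d2[0]
    A=np.c_[d1,-d2];t=np.linalg.lstsq(A,o2-o1,rcond=None)[0]
    p,q=o1+t[0]*d1,o2+t[1]*d2
    return (p+q)/2,np.linalg.norm(p-q)
def crop(img,x,y,w,h,s): return cv2.resize(img[y:y+h,x:x+w],None,fx=s,fy=s,interpolation=cv2.INTER_CUBIC)
E
python3 - <<'E'
from h import *
t=cv2.imread("pics/top0.png");s=cv2.imread("pics/side0.png")
cv2.imwrite("pics/tz.png",np.vstack([np.hstack([crop(t,x,y,50,70,8) for x,y in((308,210),(408,210))])]))
cv2.imwrite("pics/tz2.png",np.hstack([crop(t,205,215,60,70,6),crop(t,510,210,60,70,6)]))
cv2.imwrite("pics/sz.png",np.hstack([crop(s,265,165,75,95,5),crop(s,260,275,75,95,5)]))
E
```

```text
(no output)
```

View pics/tz.png

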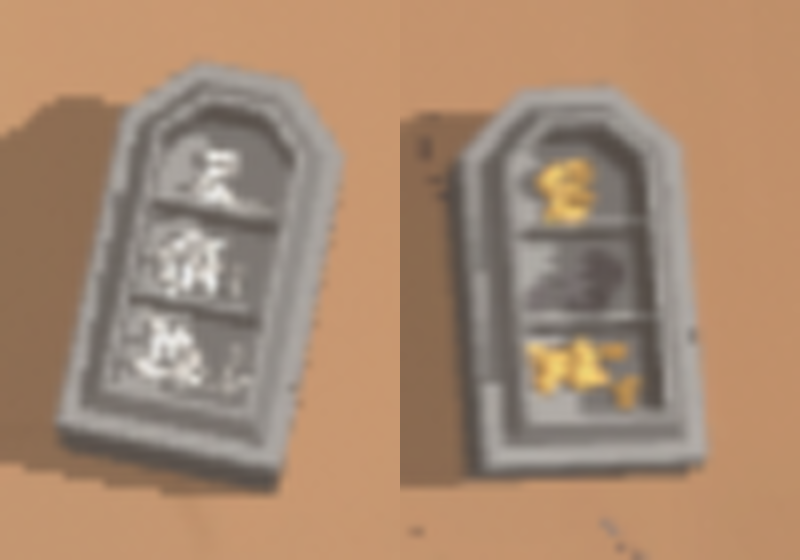

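View pics/tz2.png

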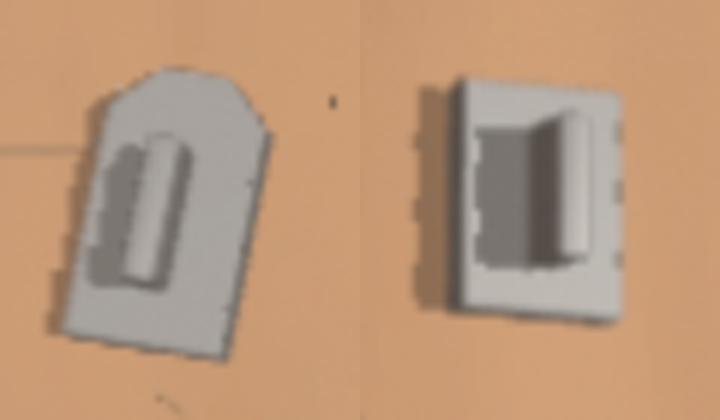

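View pics/sz.png

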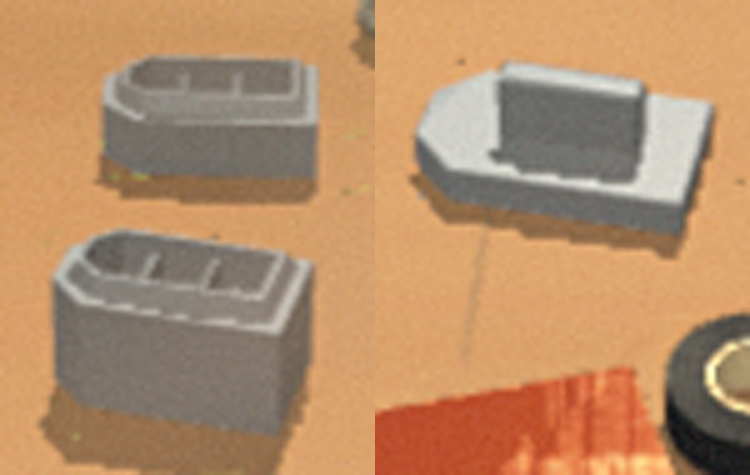

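```bash
python3 - <<'E'
from h import *
t=cv2.imread("pics/top0.png");s=cv2.imread("pics/side0.png")
def z(img,x,y,w,h,sc,fn):
    c=crop(img,x,y,w,h,sc)
    g=cv2.detailEnhance(c,sigma_s=5,sigma_r=0.1) if 0 else c
    for i in range(0,w,5):
        cv2.putText(g,str(x+i),(int((i+.5)*sc)-8,10),0,.35,(255,0,0),1)
        cv2.line(g,(int((i+.5)*sc),0),(int((i+.5)*sc),h*sc),(255,0,0) if 0 else (200,120,0),1)
    for i in range(0,h,5):
        cv2.putText(g,str(y+i),(0,int((i+.5)*sc)),0,.35,(255,0,0),1)
        cv2.line(g,(0,int((i+.5)*sc)),(w*sc,int((i+.5)*sc)),(200,120,0),1)
    cv2.imwrite(fn,g)
z(t,312,214,44,60,10,"pics/gb.png")
z(t,410,216,44,60,10,"pics/gt.png")
z(t,210,220,48,60,10,"pics/gl.png")
z(s,272,205,60,52,12,"pics/sb.png")
z(s,282,172,52,36,14,"pics/st.png")
z(s,264,284,66,42,12,"pics/sl.png")
E
```

```text
(no output)
```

View pics/gb.png

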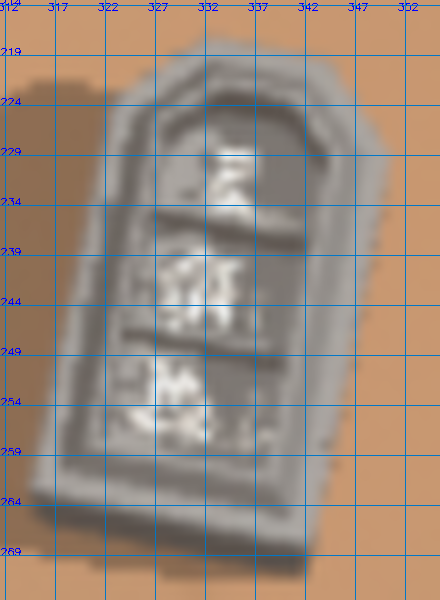

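View pics/gt.png

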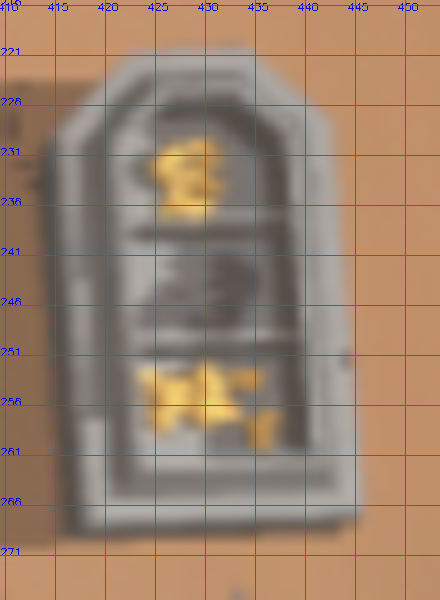

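View pics/gl.png

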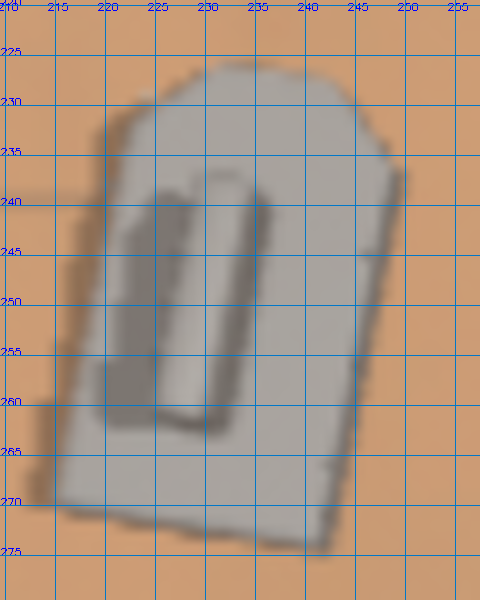

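View pics/sb.png

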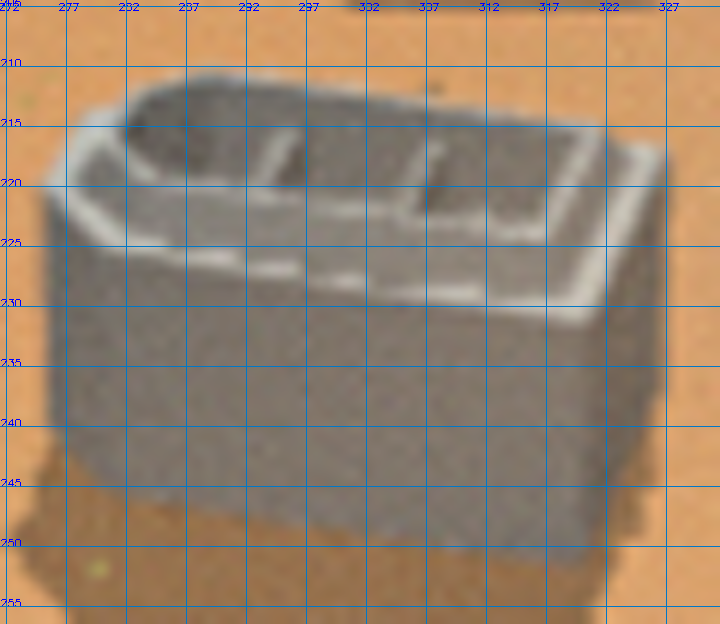

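View pics/st.png

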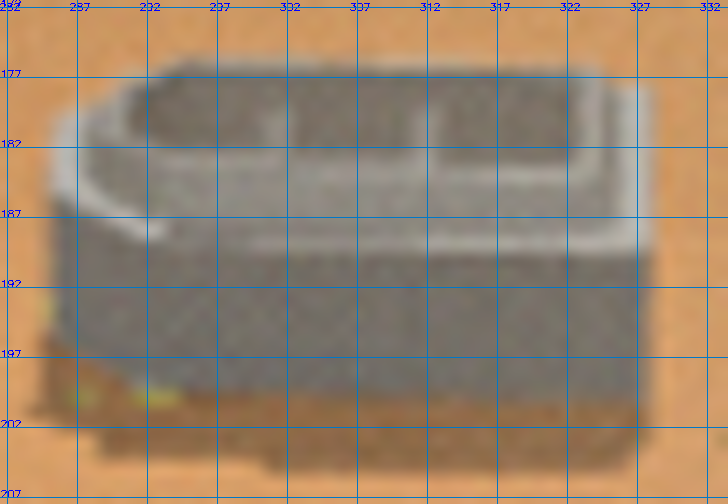

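View pics/sl.png

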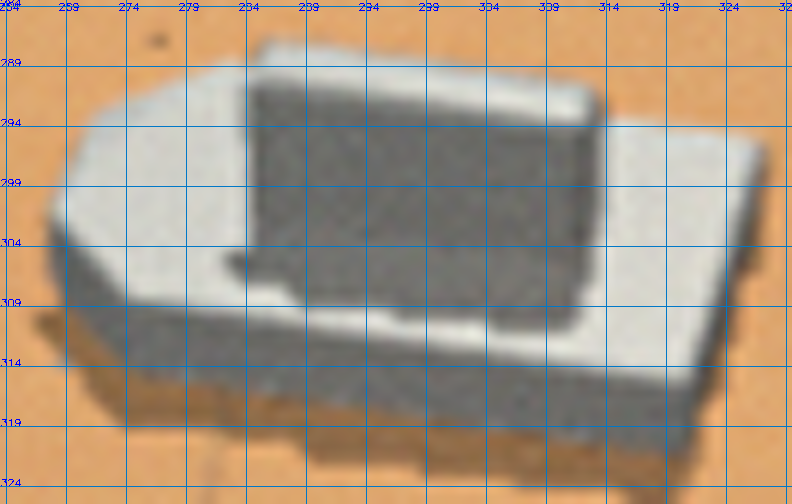

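```bash
cat > m.py <<'E'
from h import *
V=dict(A=(48,12),B=(48,-12),C=(32,-28),D=(-48,-28),E=(-48,28),F=(32,28))
def fit(names,pts):
    m=np.array([V[k] for k in names])/1000.;p=np.array(pts)[:,:2]
    mc,pc=m.mean(0),p.mean(0);U,S,Vt=np.linalg.svd((m-mc).T@(p-pc))
    R=(U@Vt).T
    t=pc-R@mc;res=np.linalg.norm(p-(m@R.T+t),axis=1)
    sc=S.sum()/((m-mc)**2).sum()
    return t,np.degrees(np.arctan2(R[1,0],R[0,0])),res*1000,sc
def rep(name,top,side,ztext):
    zs=[]
    for k in side:
        if k in top:
            X,g=tri(side[k],top[k]); zs.append(X[2]); print(name,k,X.round(4),"gap",round(g*1e3,1))
    z=np.mean(zs);print(" height",z.round(4),"text",ztext)
    for cam,d in(("top",top),("side",side)):
        k=list(d);t,a,res,sc=fit(k,onz(cam,[d[i] for i in k],z))
        t2,a2,res2,sc2=fit(k,onz(cam,[d[i] for i in k],ztext))
        print(" ",cam,"c",t.round(4),"yaw",a.round(2),"res mm",res.round(1),"scale",sc.round(3),"| text z:",t2.round(4),a2.round(2),sc2.round(3))
E
python3 - <<'E'
from m import *
rep("base",dict(A=(331.5,217.3),B=(344,219.5),C=(350,228.5),D=(342.3,268),E=(314.7,262.7),F=(322.7,223.5)),
 dict(F=(280.8,225.2),E=(320.3,231),D=(326.5,217),A=(275.5,219.7),B=(278.6,214.1)),.048)
rep("tray",dict(A=(422,220.5),B=(435,220.5),C=(442.5,227.7),D=(445.5,267),E=(418,267.7),F=(415.7,229)),
 dict(A=(285.2,184.2),B=(286.5,179.4),F=(292.6,188.3),E=(327.6,189),D=(327.6,178)),.028)
rep("lid",dict(A=(231,226),B=(243,228),C=(249,236),D=(242,274),E=(215.3,269.5),F=(222,230.5)),
 dict(A=(267.8,301.4),B=(271.4,293.5),F=(273.9,308.3),E=(321,315.2),D=(327,295.6)),.014)
E
```

```text
base F [0.5303 0.0993 0.0463] gap 2.6
base E [0.4532 0.1157 0.0463] gap 1.3
base D [0.4422 0.0624 0.0455] gap 1.0
base A [0.5422 0.0817 0.0476] gap 2.8
base B [0.538  0.0571 0.0457] gap 2.3
 height 0.0463 text 0.048
  top c [0.4949 0.0791] yaw -11.91 res mm [0.8 0.6 0.5 0.9 0.8 0.8] scale 0.99 | text z: [0.4945 0.0791] -11.91 0.988
  side c [0.4927 0.0795] yaw -12.36 res mm [1.  1.5 2.3 1.5 1.1] scale 0.973 | text z: [0.4926 0.0823] -12.36 0.97
tray A [ 0.5371 -0.1004  0.0288] gap 2.7
tray B [ 0.5366 -0.1271  0.0269] gap 3.6
tray F [ 0.5201 -0.0872  0.0263] gap 3.2
tray E [ 0.4424 -0.0877  0.0268] gap 1.7
tray D [ 0.4431 -0.1429  0.0251] gap 1.4
 height 0.0268 text 0.028
  top c [ 0.4909 -0.1147] yaw 0.66 res mm [1.2 1.3 0.8 0.8 0.8 1.3] scale 0.99 | text z: [ 0.4906 -0.1144] 0.66 0.988
  side c [ 0.4882 -0.114 ] yaw -0.33 res mm [1.2 1.3 2.1 2.  3.3] scale 0.967 | text z: [ 0.4881 -0.1117] -0.33 0.965
lid A [0.5369 0.2897 0.0126] gap 1.9
lid B [0.533  0.2651 0.0102] gap 1.4
lid F [0.5262 0.3081 0.0136] gap 4.5
lid E [0.4465 0.3199 0.012 ] gap 2.7
lid D [0.4372 0.2651 0.0099] gap 2.1
 height 0.0117 text 0.014
  top c [0.4899 0.2851] yaw -9.56 res mm [1.5 1.9 0.6 0.7 1.  3. ] scale 0.996 | text z: [0.4895 0.2845] -9.56 0.994
  side c [0.4875 0.2855] yaw -9.86 res mm [0.7 1.8 1.3 1.6 1.6] scale 0.981 | text z: [0.4873 0.2884] -9.86 0.977
```

```bash
cat > g.py <<'E'
from h import *
from scipy.spatial.transform import Rotation as Ro
def goal(p,yaw):
    s=r.sense();R=s["ee_rot"];c,q=np.cos(np.radians(yaw)),np.sin(np.radians(yaw))
    G=np.array([[c,q,0],[q,-c,0],[0,0,-1.]])
    d=R.T@(np.array(p)-s["tcp_pos"])/.04
    w=np.degrees(Ro.from_matrix(R.T@G).as_rotvec())/5
    print("t",round(s["time_s"],2),"tcp",s["tcp_pos"].round(4),"yaw",np.degrees(np.arctan2(R[1,0],R[0,0])).round(2),"F",s["wrist_force"].round(1),"w",round(s["gripper_width"],3),"->",d.round(2),w.round(2))
E
python3 -c "
from g import *
goal([.4896,-.114,.13],.2)"
```

```text
t 0.1 tcp [0.2494 0.5725 0.2216] yaw -23.55 F [ 0.9  1.1 -0.6] w 1.0 -> [12.36 13.33  2.32] [ 0.02  0.   -4.75]
```

move_arm(motion=[6.0,6.5,1.1,0,0,-2.4,-1,6.0,6.5,1.1,0,0,-2.4,-1,6.0,6.5,1.1,0,0,-2.4,-1,6.0,6.5,1.1,0,0,-2.4,-1,6.0,6.5,1.1,0,0,-2.4,-1,6.0,6.5,1.1,0,0,-2.4,-1,6.0,6.5,1.1,0,0,-2.4,-1,12.36,13.33,2.32,0.02,0,-4.75,-1,12.36,13.33,2.32,0.02,0,-4.75,-1,12.36,13.33,2.32,0.02,0,-4.75,-1,12.36,13.33,2.32,0.02,0,-4.75,-1,12.36,13.33,2.32,0.02,0,-4.75,-1,12.36,13.33,2.32,0.02,0,-4.75,-1,12.36,13.33,2.32,0.02,0,-4.75,-1,12.36,13.33,2.32,0.02,0,-4.75,-1,12.36,13.33,2.32,0.02,0,-4.75,-1,12.36,13.33,2.32,0.02,0,-4.75,-1,12.36,13.33,2.32,0.02,0,-4.75,-1,12.36,13.33,2.32,0.02,0,-4.75,-1,12.36,13.33,2.32,0.02,0,-4.75,-1])

```text
time_s: 1.77
tcp_pos: [0.4891, -0.1154, 0.1289]
ee_rot: [[1.0, -0.0, -0.002], [-0.0, -1.0, -0.0], [-0.002, 0.0, -1.0]]
wrist_force: [0.4, 1.1, -0.3]
gripper_width: 0.999
```

```bash
python3 - <<'E'
from g import *
goal([.4896,-.114,.05],.2)
t=imaging.capture("top");s=imaging.capture("side")
cv2.imwrite("pics/a1.png",np.hstack([crop(t,350,150,160,150,2),crop(s,230,80,160,150,2)]))
goal([.4896,-.114,.05],.2)
E
```

```text
t 1.77 tcp [ 0.4891 -0.1154  0.1289] yaw -0.01 F [ 0.4  1.1 -0.3] w 0.999 -> [ 0.02 -0.04  1.97] [ 0.    0.03 -0.04]
t 1.87 tcp [ 0.489  -0.1137  0.1296] yaw 0.19 F [-0.4  1.2  0.1] w 1.001 -> [0.02 0.01 1.99] [-0.    0.01 -0.  ]
```

View pics/a1.png

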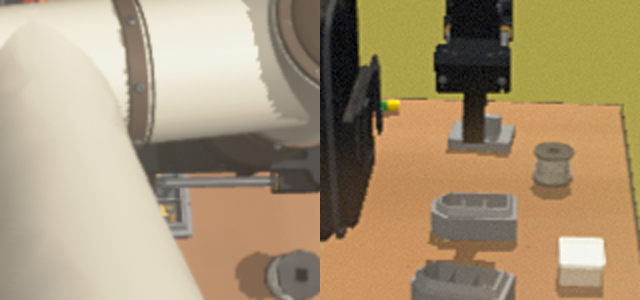

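Side view: fingers over the shallow tray (crop 475,130, i.e. x-aligned with tray centre ~(307,188)); the top view is blocked by the arm. Descending.

move_arm(motion=[0.02,0,0.8,0,0,0,-1,0.02,0,1.6,0,0,0,-1,0.02,0,2.2,0,0,0,-1,0.02,0,2.6,0,0,0,-1,0.02,0,2.8,0,0,0,-1,0.02,0,2.95,0,0,0,-1,0.02,0,3.05,0,0,0,-1,0.02,0,3.12,0,0,0,-1,0.02,0,3.12,0,0,0,-1,0.02,0,3.12,0,0,0,-1])

```text
time_s: 2.7
tcp_pos: [0.4903, -0.1136, 0.0055]
ee_rot: [[1.0, 0.004, 0.0], [0.004, -1.0, 0.0], [0.0, -0.0, -1.0]]
wrist_force: [0.1, -0.3, 1.0]
gripper_width: 1.0
```

```bash
python3 - <<'E'
from g import *
s=imaging.capture("side")
cv2.imwrite("pics/a2.png",crop(s,250,110,120,110,5))
goal([.4896,-.114,.004],.2)
E
```

```text
t 2.75 tcp [ 0.4902 -0.1137  0.0055] yaw 0.2 F [-0.9 -0.2  0.2] w 1.003 -> [-0.02  0.01  0.04] [-0. -0.  0.]
```

View pics/a2.png

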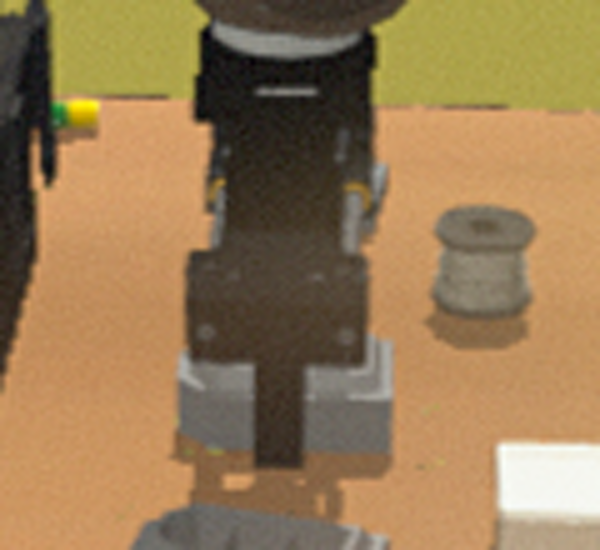

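Fingers straddle the tray, with pad at crop x≈279 vs tray mid 285 (about 2 mm towards the cut end). Acceptable; I'll account for it when placing. Closing and lifting.

move_arm(motion=[0,0,0.02,0,0,0,1,0,0,0.02,0,0,0,1,0,0,0.02,0,0,0,1,0,0,0.02,0,0,0,1,0,0,0.02,0,0,0,1,0,0,0.02,0,0,0,1,0,0,0.02,0,0,0,1,0,0,0.02,0,0,0,1,0,0,0.02,0,0,0,1,0,0,0.02,0,0,0,1,0,0,0.02,0,0,0,1])

```text
time_s: 3.67
tcp_pos: [0.4903, -0.1137, 0.0048]
ee_rot: [[1.0, 0.004, 0.0], [0.004, -1.0, 0.0], [0.0, -0.0, -1.0]]
wrist_force: [-0.7, -0.6, 1.4]
gripper_width: 0.642
```

```bash
python3 - <<'E'
from g import *
goal([.49,-.114,.15],.2)
goal([.4942,.0795,.15],-12.1)
E
```

```text
t 3.67 tcp [ 0.4903 -0.1137  0.0048] yaw 0.2 F [-0.7 -0.6  1.4] w 0.642 -> [-0.01  0.01 -3.63] [-0.   -0.01  0.  ]
t 3.67 tcp [ 0.4903 -0.1137  0.0048] yaw 0.2 F [-0.7 -0.6  1.4] w 0.642 -> [ 0.12 -4.83 -3.63] [-0.   -0.01  2.46]
```

move_arm(motion=[0,0,-0.3,0,0,0,1,0,0,-0.9,0,0,0,1,0,0,-1.6,0,0,0,1,0,0,-2.3,0,0,0,1,0,-0.4,-2.9,0,0,0.2,1,0.03,-1.0,-3.2,0,0,0.5,1,0.05,-1.7,-3.2,0,0,0.9,1,0.07,-2.4,-3.2,0,0,1.3,1,0.09,-3.1,-3.2,0,0,1.6,1,0.1,-3.7,-3.2,0,0,1.9,1,0.11,-4.2,-3.2,0,0,2.2,1,0.12,-4.6,-3.2,0,0,2.4,1,0.12,-4.8,-3.2,0,0,2.46,1,0.12,-4.83,-3.2,0,0,2.46,1,0.12,-4.83,-3.2,0,0,2.46,1,0.12,-4.83,-3.2,0,0,2.46,1])

```text
time_s: 5.0
tcp_pos: [0.4939, 0.0788, 0.1325]
ee_rot: [[0.978, -0.21, -0.0], [-0.21, -0.978, -0.0], [-0.0, 0.0, -1.0]]
wrist_force: [-0.6, -0.7, -0.6]
gripper_width: 0.644
```

```bash
python3 - <<'E'
from g import *
t=imaging.capture("top");s=imaging.capture("side")
cv2.imwrite("pics/s3.png",s);cv2.imwrite("pics/t3.png",t)
cv2.imwrite("pics/a3.png",np.hstack([crop(t,270,180,120,110,3),crop(s,240,130,120,150,3)[:330]]))
cv2.imwrite("pics/a3s.png",crop(s,250,140,100,120,5))
goal([.4942,.0795,.15],-12.1)
E
```

```text
t 5.1 tcp [0.4941 0.0786 0.1327] yaw -12.16 F [-0.1 -0.4 -0.9] w 0.641 -> [-0.   -0.02 -0.43] [ 0.    0.   -0.01]
```

View pics/a3.png

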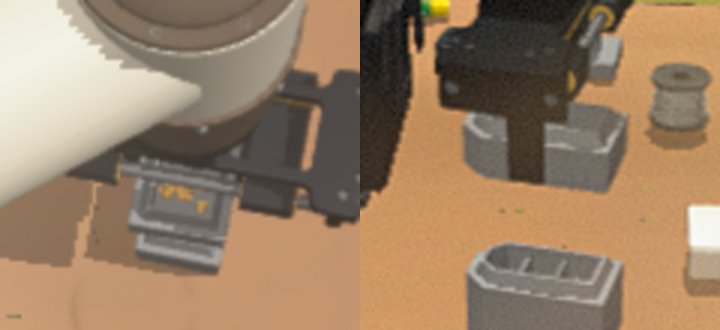

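View pics/a3s.png

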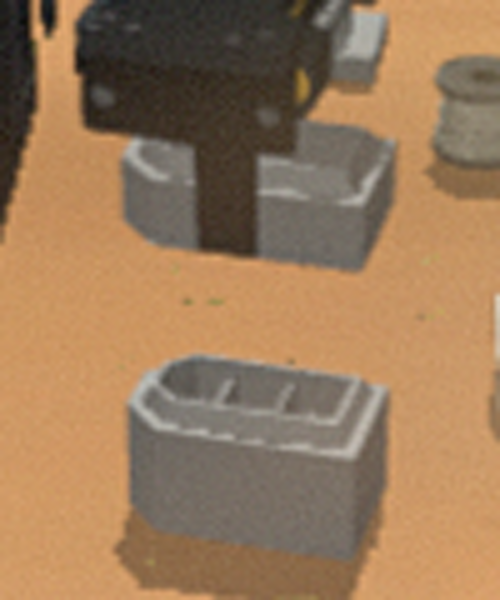

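```bash
cat >> h.py <<'E'
def z(img,x,y,w,h,sc,fn):
    g=crop(img,x,y,w,h,sc)
    for i in range(0,w,5):
        cv2.line(g,(int((i+.5)*sc),0),(int((i+.5)*sc),h*sc),(200,120,0),1)
        cv2.putText(g,str(x+i),(int((i+.5)*sc)-8,10),0,.4,(255,0,0),1)
    for i in range(0,h,5):
        cv2.line(g,(0,int((i+.5)*sc)),(w*sc,int((i+.5)*sc)),(200,120,0),1)
        cv2.putText(g,str(y+i),(0,int((i+.5)*sc)),0,.4,(255,0,0),1)
    cv2.imwrite(fn,g)
E
python3 - <<'E'
from h import *
z(cv2.imread("pics/s3.png"),270,160,62,40,12,"pics/s3z.png")
z(cv2.imread("pics/t3.png"),305,230,50,45,12,"pics/t3z.png")
E
```

```text
(no output)
```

View pics/s3z.png

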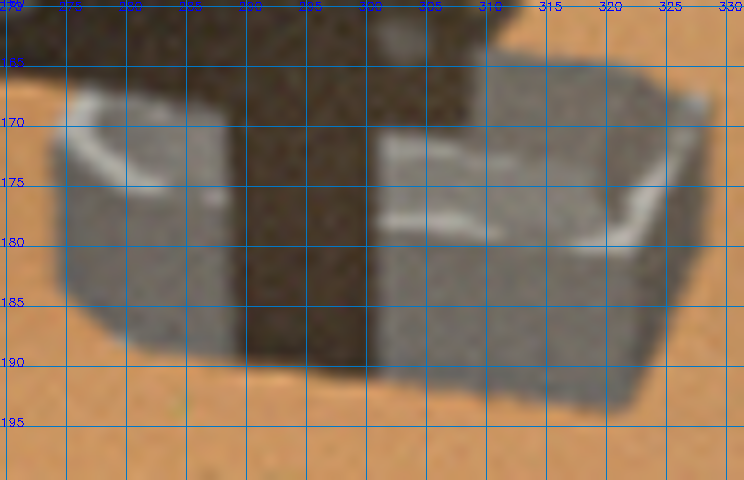

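View pics/t3z.png

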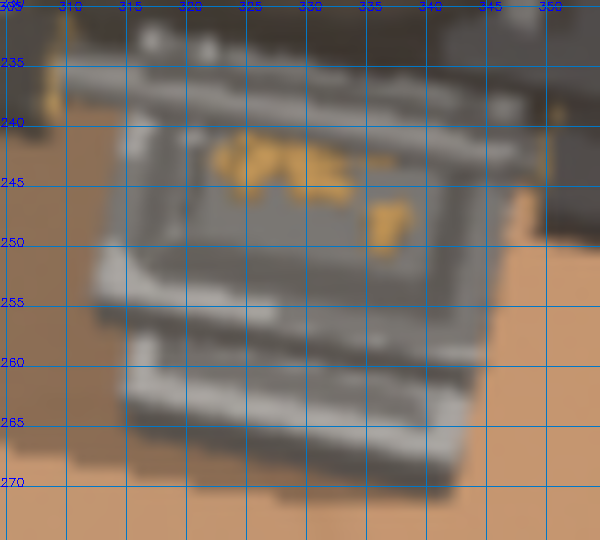

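```bash
python3 - <<'E'
from m import *
H=dict(F=(282.4,175.3),E=(322.2,180.2),D=(328.4,167.8),A=(274.3,170.75)); HB=dict(F=(281.2,188.7),E=(321.8,193.8),A=(274.7,183.3))
B=dict(F=(280.8,225.2),E=(320.3,231),D=(326.5,217),A=(275.5,219.7))
HT=dict(E=(312.4,254.1),D=(345.1,259.3)); BT=dict(E=(314.7,262.7),D=(342.6,268))
for k in"ED":
    a=tri(H[k],HT[k]);b=tri(B[k],BT[k]);print(k,a[0].round(4),b[0].round(4),"diff",((a[0]-b[0])*1e3).round(1),a[1],b[1])
for n,d,zz in(("H",H,.156),("HB",HB,.128),("B",B,.048)):
    k=list(d);X=onz("side",[d[i] for i in k],zz);t,a,res,sc=fit(k,X);print(n,t.round(4),a.round(2),res.round(1),sc.round(3))
kk=list("ED")
for n,d,zz in(("HT",HT,.156),("BT",BT,.048)):
    X=onz("top",[d[i] for i in kk],zz);t,a,res,sc=fit(kk,X);print(n,t.round(4),a.round(2),res.round(1),sc.round(3),X.round(4).tolist())
E
```

```text
E [0.4523 0.1148 0.1546] [0.4532 0.1157 0.0463] diff [ -0.9  -0.9 108.3] 0.0016628863953868822 0.0013211582902289399
D [0.4424 0.0595 0.1523] [0.4422 0.0618 0.0452] diff [ 1.000e-01 -2.300e+00  1.071e+02] 0.002569263742870004 0.0010639713644616283
H [0.4914 0.0832] -11.04 [4.  2.7 3.3 0.6] 0.952
HB [0.4915 0.0812] -11.43 [1.7 1.6 0.5] 0.978
B [0.4926 0.082 ] -12.59 [1.2 1.4 2.5 1.5] 0.968
HT [0.4953 0.0787] -10.09 [0. 0.] 1.002 [[0.4529, 0.1147, 0.156], [0.4431, 0.0595, 0.156]]
BT [0.495  0.0789] -11.77 [0.5 0.5] 0.981 [[0.4536, 0.1156, 0.048], [0.4424, 0.0618, 0.048]]
```

```bash
python3 - <<'E'
from h import *
s=cv2.imread("pics/s3.png");s0=cv2.imread("pics/side0.png")
def edge(img,cols,r0,r1,zz):
    sat=cv2.GaussianBlur(img,(3,3),0).astype(float);sat=sat[:,:,2]-sat[:,:,0]
    pts=[]
    for c in cols:
        v=sat[r0:r1,c];lo,hi=np.median(v[:4]),np.median(v[-4:]);m=(lo+hi)/2
        i=np.argmax(v>m);pts.append((c,r0+i-1+(m-v[i-1])/(v[i]-v[i-1])))
    pts=np.array(pts)
    p=np.polyfit(pts[:,0],pts[:,1],1);ok=abs(np.polyval(p,pts[:,0])-pts[:,1])<.7;pts=pts[ok]
    X=onz("side",pts,zz);q=np.polyfit(X[:,0],X[:,1],1);print(len(pts),"slope",p,"yaw",np.degrees(np.arctan(q[0])).round(2),"y at x=.493",np.polyval(q,.493).round(4),"rms mm",(1e3*np.std(np.polyval(q,X[:,0])-X[:,1])).round(2))
print("held bottom");edge(s,[*range(283,288),*range(302,320)],183,199,.128)
print("base bottom");edge(s0,range(283,319),238,257,.0)
print("tray initial bottom");edge(s0,range(295,326),192,206,.0)
E
```

```text
held bottom
23 slope [1.28484069e-01 1.52661444e+02] yaw -11.21 y at x=.493 0.1103 rms mm 0.16
base bottom
36 slope [1.59515847e-01 2.00995397e+02] yaw -12.47 y at x=.493 0.1099 rms mm 0.19
tray initial bottom
31 slope [1.81031886e-02 1.94296772e+02] yaw 1.58 y at x=.493 -0.0833 rms mm 0.33
```

Side picture: held tray at (274–328,165–194) above the base (275–327,211–251); the top picture shows both back ends. Held tray is about 1.3° off in yaw and under 1 mm in x/y. Correcting and descending to just above the rim.

```bash
python3 -c "
from g import *
goal([.4947,.0789,.068],-13.4)"
```

```text
t 5.1 tcp [0.4941 0.0786 0.1327] yaw -12.16 F [-0.1 -0.4 -0.9] w 0.641 -> [ 0.01 -0.01  1.62] [0.   0.   0.25]
```

move_arm(motion=[0.01,-0.01,0.2,0,0,0.25,1,0.01,-0.01,0.5,0,0,0.25,1,0.01,-0.01,0.8,0,0,0.25,1,0.01,-0.01,1.1,0,0,0.25,1,0.01,-0.01,1.35,0,0,0.25,1,0.01,-0.01,1.52,0,0,0.25,1,0.01,-0.01,1.6,0,0,0.25,1,0.01,-0.01,1.62,0,0,0.25,1,0.01,-0.01,1.62,0,0,0.25,1])

```text
time_s: 5.85
tcp_pos: [0.4947, 0.0787, 0.0678]
ee_rot: [[0.973, -0.232, 0.0], [-0.232, -0.973, -0.0], [0.0, 0.0, -1.0]]
wrist_force: [-0.6, -0.7, -1.3]
gripper_width: 0.642
```

```bash
python3 - <<'E'
from g import *
t=imaging.capture("top");s=imaging.capture("side")
cv2.imwrite("pics/s4.png",s);cv2.imwrite("pics/t4.png",t)
z(s,265,180,70,78,9,"pics/s4z.png");z(t,305,220,50,60,9,"pics/t4z.png")
goal([.4947,.0789,.068],-13.4)
E
```

```text
t 5.95 tcp [0.4951 0.079  0.0684] yaw -13.42 F [ 0.1  0.1 -1.7] w 0.641 -> [-0.01  0.01  0.01] [-0.01 -0.01 -0.  ]
```

View pics/s4z.png

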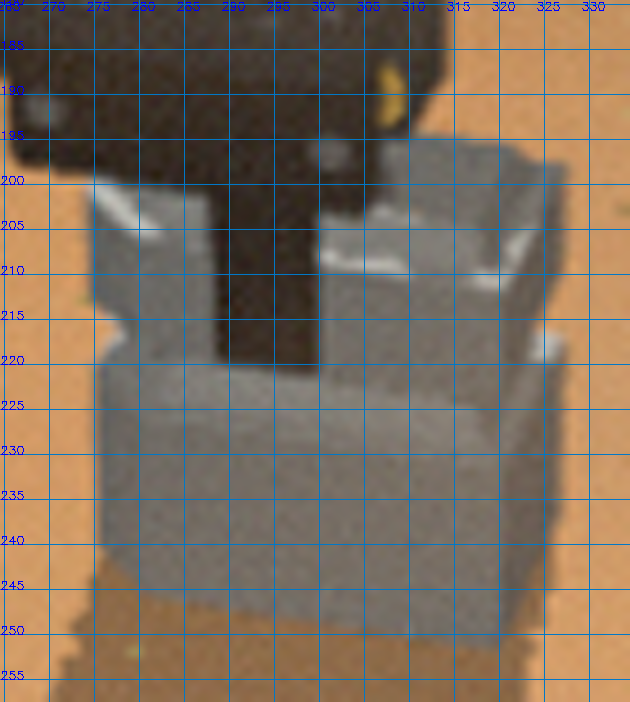

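View pics/t4z.png

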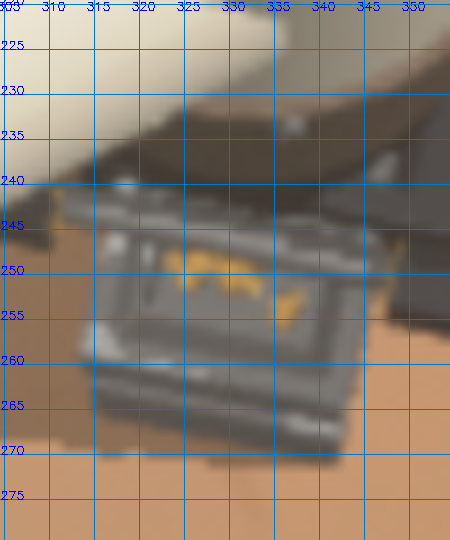

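Cut ends and side faces line up (left edges 275/275.7, right 327.5/327.2 px). Going into the lead while watching the force.

move_arm(motion=[-0.01,0,0.06,0,0,0,1,-0.01,0,0.12,0,0,0,1,-0.01,0,0.17,0,0,0,1,-0.01,0,0.22,0,0,0,1,-0.01,0,0.25,0,0,0,1,-0.01,0,0.25,0,0,0,1])

```text
time_s: 6.45
tcp_pos: [0.4944, 0.079, 0.058]
ee_rot: [[0.973, -0.232, 0.0], [-0.232, -0.973, -0.0], [0.0, -0.0, -1.0]]
wrist_force: [-0.4, 0.3, -1.0]
gripper_width: 0.64
```

```bash
python3 -c "
from g import *
goal([.4947,.0789,.0525],-13.4);print(r.sense()['moment'].round(2))"
```

```text
t 6.45 tcp [0.4944 0.079  0.058 ] yaw -13.42 F [-0.4  0.3 -1. ] w 0.64 -> [0.01 0.   0.14] [-0. -0. -0.]
[0.01 0.02 0.  ]
```

No contact so far. Continuing down.

move_arm(motion=[0,0,0.03,0,0,0,1,0,0,0.06,0,0,0,1,0,0,0.09,0,0,0,1,0,0,0.12,0,0,0,1,0,0,0.12,0,0,0,1])

```text
time_s: 6.87
tcp_pos: [0.4943, 0.0789, 0.0529]
ee_rot: [[0.973, -0.232, -0.0], [-0.232, -0.973, -0.0], [0.0, 0.0, -1.0]]
wrist_force: [-0.6, -0.3, -0.9]
gripper_width: 0.643
```

```bash
python3 -c "
from g import *
goal([.4947,.0789,.0525],-13.4);print(r.sense()['moment'].round(2))"
```

```text
t 6.87 tcp [0.4943 0.0789 0.0529] yaw -13.42 F [-0.6 -0.3 -0.9] w 0.643 -> [ 0.01 -0.    0.01] [ 0. -0. -0.]
[-0.06  0.04  0.04]
```

move_arm(motion=[0,0,0.02,0,0,0,1,0,0,0.04,0,0,0,1,0,0,0.05,0,0,0,1,0,0,0.05,0,0,0,1])

```text
time_s: 7.2
tcp_pos: [0.4944, 0.079, 0.0527]
ee_rot: [[0.973, -0.232, 0.001], [-0.232, -0.973, -0.0], [0.001, 0.0, -1.0]]
wrist_force: [-4.4, 1.3, 11.2]
gripper_width: 0.643
```

```bash
python3 - <<'E'
from g import *
goal([.4947,.0789,.0525],-13.4);print(r.sense()['moment'].round(2))
s=imaging.capture("side");z(s,265,180,70,78,9,"pics/s5z.png")
E
```

```text
t 7.2 tcp [0.4944 0.079  0.0527] yaw -13.39 F [-4.4  1.3 11.2] w 0.643 -> [0.01 0.   0.01] [ 0.   -0.01  0.  ]
[ 0.02  1.32 -0.05]
```

View pics/s5z.png

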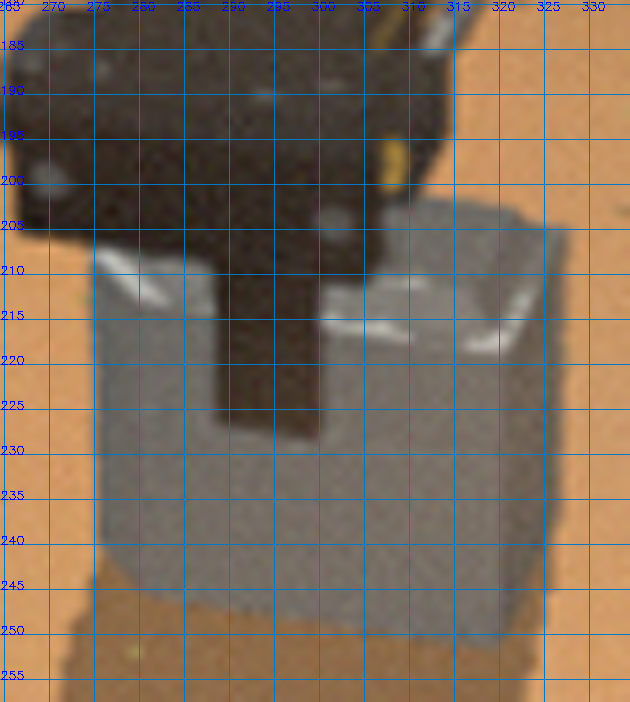

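Seated: 11 N upward contact at the expected height, and the side view shows one continuous wall (275–327, 207–251) with no gap. Releasing and lifting.

move_arm(motion=[0,0,-0.01,0,0,0,1,0,0,-0.01,0,0,0,-1,0,0,-0.01,0,0,0,-1,0,0,-0.01,0,0,0,-1,0,0,-0.01,0,0,0,-1,0,0,-0.01,0,0,0,-1,0,0,-0.01,0,0,0,-1,0,0,-0.01,0,0,0,-1,0,0,-0.3,0,0,0,-1,0,0,-0.7,0,0,0,-1,0,0,-1.2,0,0,0,-1,0,0,-1.8,0,0,0,-1,0,0,-2.5,0,0,0,-1,0,0,-3.0,0,0,0,-1,0,0,-3.0,0,0,0,-1])

```text
time_s: 8.5
tcp_pos: [0.4972, 0.08, 0.1775]
ee_rot: [[0.973, -0.231, 0.01], [-0.231, -0.973, 0.003], [0.009, -0.005, -1.0]]
wrist_force: [0.2, -0.0, -0.5]
gripper_width: 0.996
```

```bash
python3 - <<'E'
from g import *
s=imaging.capture("side");t=imaging.capture("top");z(s,265,180,70,78,9,"pics/s6z.png");cv2.imwrite("pics/s6.png",s)
goal([.4890,.285,.13],-9.8)
E
```

```text
t 8.6 tcp [0.4945 0.0792 0.1733] yaw -13.4 F [ 0.2 -0.2 -0.7] w 1.003 -> [-1.33 -4.97  1.09] [-0.01 -0.02 -0.72]
```

View pics/s6z.png

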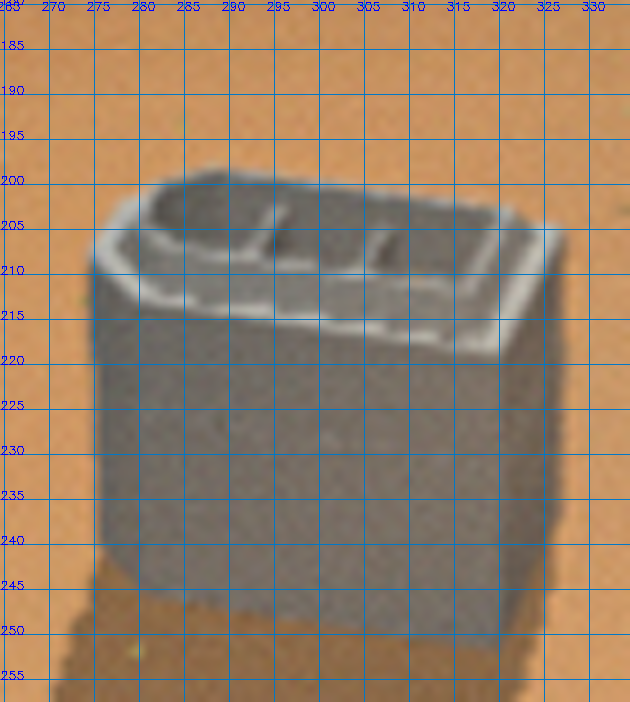

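Tray is fully seated, with shoulder edges at (281,213)–(320,219) and no step in the wall. Now measuring the lid's handle and the stack's new shoulder.

```bash
python3 - <<'E'
from m import *
X,g=tri((298.6,290.5),(229.6,248.6));print("handle top",X.round(4),g)
a=onz("top",[(229,237),(233.5,237),(226,260),(230,260.5)],.038);print("top",a.round(4).tolist(),a.mean(0).round(4))
f=(a[0]+a[1]-a[2]-a[3])/2;print("len",np.linalg.norm(f),np.degrees(np.arctan2(f[1],f[0])))
c=lambda x,y:(264+x/12-.5,284+y/12-.5)
b=onz("side",[c(265,45),c(598,95),c(250,82),c(582,125)],.038);print("side",b.round(4).tolist(),b.mean(0).round(4))
f=(b[0]+b[2]-b[1]-b[3])/2;print("len",np.linalg.norm(f),np.degrees(np.arctan2(f[1],f[0])))
S=dict(F=(281,213),E=(319.8,218.8),D=(326.3,205),A=(274.8,207))
k=list(S);print("stack",fit(k,onz("side",[S[i] for i in k],.076)))
B=dict(F=(280.8,225.2),E=(320.3,231),D=(326.5,217),A=(275.5,219.7))
print("base",fit(k,onz("side",[B[i] for i in k],.048)))
E
```

```text
handle top [0.4853 0.2859 0.0352] 0.002316498324564847
top [[0.5095, 0.2871, 0.038], [0.5093, 0.2779, 0.038], [0.4631, 0.2918, 0.038], [0.462, 0.2837, 0.038]] [0.486  0.2851 0.038 ]
len 0.047144390744452244 -6.384552392203659
side [[0.5062, 0.2822, 0.038], [0.4593, 0.2908, 0.038], [0.5077, 0.2906, 0.038], [0.4612, 0.2976, 0.038]] [0.4836 0.2903 0.038 ]
len 0.04735357698374275 -9.520148968072501
stack (array([0.49317236, 0.08280784]), np.float64(-13.375157280255408), array([3.04001044, 1.43109623, 3.13826708, 1.73099146]), np.float64(0.9607639939954853))
base (array([0.49263846, 0.08199904]), np.float64(-12.594107638002443), array([1.21620047, 1.3932063 , 2.49426016, 1.45122519]), np.float64(0.9681472659602343))
```

```bash
python3 -c "
from g import *
goal([.485,.2865,.10],-9.7)"
```

```text
t 8.6 tcp [0.4945 0.0792 0.1733] yaw -13.4 F [ 0.2 -0.2 -0.7] w 1.003 -> [-1.44 -4.98  1.84] [-0.01 -0.02 -0.74]
```

move_arm(motion=[-0.2,-0.7,0,0,0,-0.1,-1,-0.4,-1.5,0,0,0,-0.2,-1,-0.7,-2.4,0.1,0,0,-0.4,-1,-1.0,-3.3,0.4,0,0,-0.5,-1,-1.2,-4.1,0.8,0,0,-0.6,-1,-1.35,-4.7,1.3,0,0,-0.7,-1,-1.44,-4.95,1.7,0,0,-0.74,-1,-1.44,-4.98,1.84,0,0,-0.74,-1,-1.44,-4.98,1.84,0,0,-0.74,-1,-1.44,-4.98,1.84,0,0,-0.74,-1])

```text
time_s: 9.43
tcp_pos: [0.4845, 0.2854, 0.0993]
ee_rot: [[0.986, -0.169, 0.001], [-0.169, -0.986, -0.001], [0.001, 0.001, -1.0]]
wrist_force: [0.7, 0.2, -0.3]
gripper_width: 1.0
```

```bash
python3 - <<'E'
from g import *
s=imaging.capture("side");cv2.imwrite("pics/s7.png",s);z(s,250,220,90,120,5,"pics/s7z.png")
goal([.485,.2865,.0165],-9.7)
E
```

```text
t 9.48 tcp [0.485  0.2855 0.1002] yaw -9.75 F [ 0.1  0.7 -0.2] w 1.0 -> [-0.01 -0.02  2.09] [-0.01 -0.02 -0.01]
```

View pics/s7z.png

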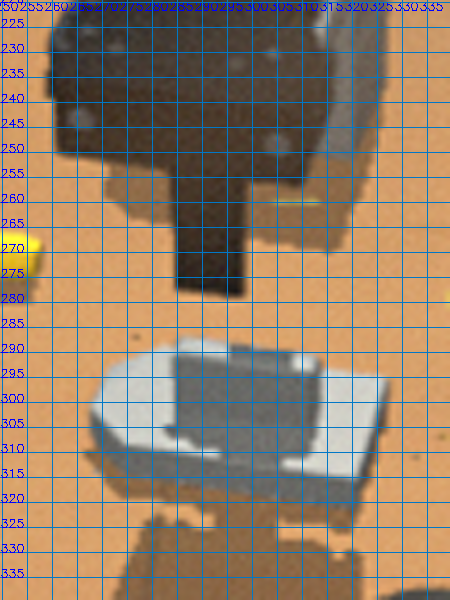

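```bash
python3 - <<'E'
from h import *
t=np.array([.485,.2855,.1002]);ty=np.array([-.169,-.986,0])
print(proj("side",[t-.0585*ty,t-.0435*ty]), proj("side",[[.485,.2855,.038],[.485,.2865,.038]]))
E
```

```text
[[289.61854253 279.76693045]
 [291.8950223  274.10232318]] [[298.09196833 288.90668689]
 [298.0576557  289.27500404]]
```

Near finger tip at (292,278), handle top centred (298.5,290.5). Projection of the tool axis (298,289) agrees within ~1 px. Descending to the handle.

move_arm(motion=[-0.01,-0.02,0.4,0,0,0,-1,-0.01,-0.02,0.9,0,0,0,-1,-0.01,-0.02,1.3,0,0,0,-1,-0.01,-0.02,1.6,0,0,0,-1,-0.01,-0.02,1.8,0,0,0,-1,-0.01,-0.02,1.95,0,0,0,-1,-0.01,-0.02,2.05,0,0,0,-1,-0.01,-0.02,2.08,0,0,0,-1,-0.01,-0.02,2.08,0,0,0,-1])

```text
time_s: 10.23
tcp_pos: [0.4853, 0.2865, 0.0174]
ee_rot: [[0.986, -0.17, 0.003], [-0.17, -0.986, 0.001], [0.003, -0.001, -1.0]]
wrist_force: [-0.6, -0.0, -0.2]
gripper_width: 1.001
```

```bash
python3 - <<'E'
from g import *
s=imaging.capture("side");cv2.imwrite("pics/s8.png",crop(s,240,220,110,120,5))
goal([.485,.2865,.0165],-9.7)
E
```

```text
t 10.28 tcp [0.4854 0.2866 0.0176] yaw -9.75 F [-0.6  0.1 -0.2] w 1.0 -> [-0.01  0.01  0.03] [-0.02 -0.03 -0.01]
```

View pics/s8.png

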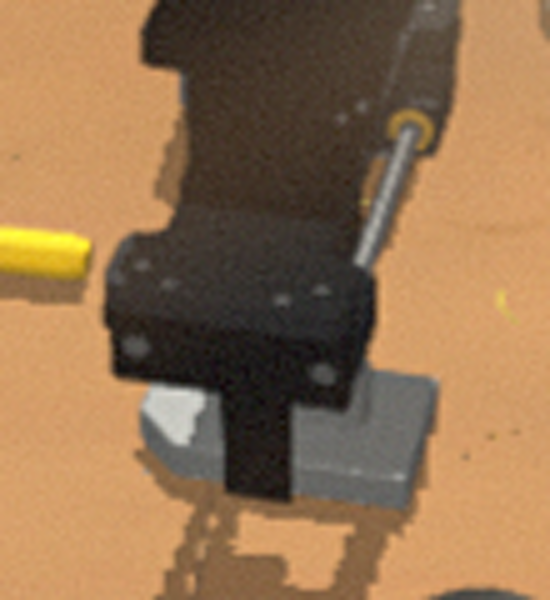

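Fingers straddle the handle (pad at crop 258,450). Closing.

move_arm(motion=[0,0,0,0,0,0,1,0,0,0,0,0,0,1,0,0,0,0,0,0,1,0,0,0,0,0,0,1,0,0,0,0,0,0,1,0,0,0,0,0,0,1,0,0,0,0,0,0,1,0,0,0,0,0,0,1,0,0,0,0,0,0,1,0,0,0,0,0,0,1,0,0,0,0,0,0,1,0,0,0,0,0,0,1,0,0,0,0,0,0,1,0,0,0,0,0,0,1,0,0,0,0,0,0,1,0,0,0,0,0,0,1])

```text
time_s: 11.62
tcp_pos: [0.4853, 0.2865, 0.0176]
ee_rot: [[0.986, -0.169, 0.003], [-0.169, -0.986, 0.001], [0.003, -0.002, -1.0]]
wrist_force: [-0.5, -0.0, 0.1]
gripper_width: 0.135
```

```bash
python3 - <<'E'
from g import *
goal([.4894,.0798,.15],-13.4)
E
```

```text
t 11.62 tcp [0.4853 0.2865 0.0176] yaw -9.75 F [-0.5 -0.   0.1] w 0.135 -> [ 0.99  5.07 -3.32] [-0.02 -0.03  0.73]
```

move_arm(motion=[0,0,-0.3,0,0,0,1,0,0,-0.8,0,0,0,1,0,0,-1.5,0,0,0,1,0,0,-2.2,0,0,0,1,0.05,0.3,-2.9,0,0,0.05,1,0.15,0.8,-3.32,0,0,0.1,1,0.3,1.5,-3.32,0,0,0.2,1,0.45,2.3,-3.32,0,0,0.3,1,0.6,3.0,-3.32,0,0,0.45,1,0.75,3.7,-3.32,0,0,0.6,1,0.87,4.3,-3.32,0,0,0.67,1,0.95,4.7,-3.32,0,0,0.7,1,1.0,5.0,-3.32,0,0,0.73,1,1.01,5.06,-3.32,0,0,0.73,1,1.01,5.06,-3.32,0,0,0.73,1,1.01,5.06,-3.32,0,0,0.73,1])

```text
time_s: 12.95
tcp_pos: [0.4906, 0.0806, 0.1502]
ee_rot: [[0.973, -0.231, 0.003], [-0.231, -0.973, 0.001], [0.003, -0.002, -1.0]]
wrist_force: [-0.5, 0.0, 0.3]
gripper_width: 0.139
```

```bash
python3 - <<'E'
from g import *
t=imaging.capture("top");s=imaging.capture("side")
cv2.imwrite("pics/s9.png",s);cv2.imwrite("pics/t9.png",t)
z(s,262,145,72,65,9,"pics/s9z.png");z(t,300,210,60,65,9,"pics/t9z.png")
goal([.4903,.0801,.15],-13.4)
E
```

```text
t 13.05 tcp [0.4906 0.081  0.1501] yaw -13.33 F [-0.1 -0.4 -0.9] w 0.138 -> [-0.    0.02  0.  ] [-0.02 -0.03  0.01]
```

View pics/s9z.png

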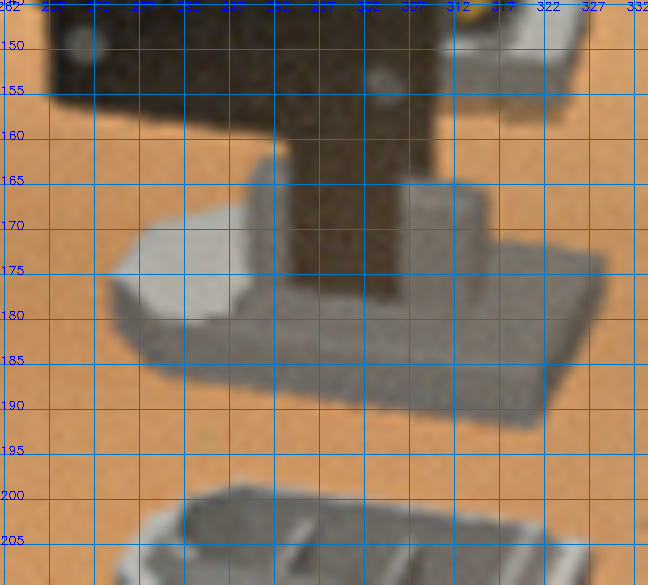

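View pics/t9z.png

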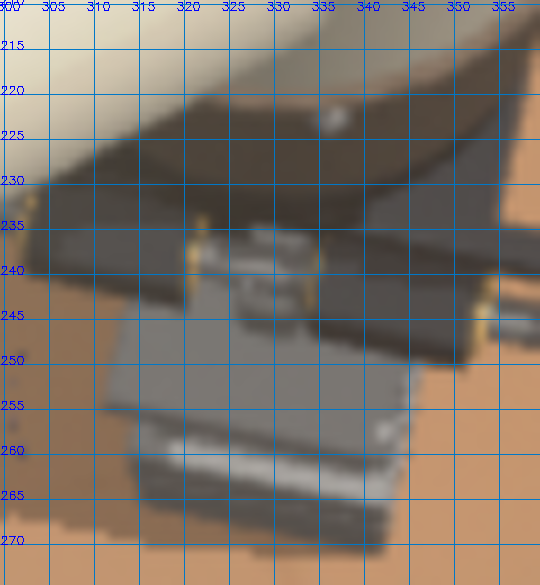

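```bash
cat > e.py <<'E'
from m import *
def edge(img,cols,r0,r1,zz):
    sat=cv2.GaussianBlur(img,(3,3),0).astype(float);sat=sat[:,:,2]-sat[:,:,0]
    pts=[]
    for c in cols:
        v=sat[r0:r1,c];lo,hi=np.median(v[:4]),np.median(v[-4:]);m=(lo+hi)/2
        i=np.argmax(v>m);pts.append((c,r0+i-1+(m-v[i-1])/(v[i]-v[i-1])))
    pts=np.array(pts)
    p=np.polyfit(pts[:,0],pts[:,1],1);ok=abs(np.polyval(p,pts[:,0])-pts[:,1])<.7;pts=pts[ok]
    X=onz("side",pts,zz);q=np.polyfit(X[:,0],X[:,1],1);print(len(pts),"yaw",np.degrees(np.arctan(q[0])).round(2),"y at x=.493",np.polyval(q,.493).round(4),"rms mm",(1e3*np.std(np.polyval(q,X[:,0])-X[:,1])).round(2))
E
python3 - <<'E'
from e import *
s=cv2.imread("pics/s9.png");s6=cv2.imread("pics/s6.png")
print("lid");edge(s,range(283,319),181,197,.1325)
print("stack s9");edge(s,range(283,319),238,257,0.)
print("stack s6");edge(s6,range(283,319),238,257,0.)
H=dict(F=(279.5,179.8),E=(320.9,186.2),D=(328.5,172.8),A=(273.7,174.7));HB=dict(F=(279.8,186.2),E=(320.9,192.1),D=(328.2,176.7),A=(273.9,180))
S=dict(F=(281,213),E=(319.8,218.8),D=(326.3,205),A=(274.8,207))
for n,d,zz in(("lidtop",H,.1465),("lidbot",HB,.1325),("stack",S,.076)):
    k=list(d);t,a,res,sc=fit(k,onz("side",[d[i] for i in k],zz));print(n,t.round(4),a.round(2),res.round(1),sc.round(3))
for n,a,zz in(("lid top cam",[(311.2,254.5),(342.6,260.4)],.1465),("stack top cam",[(314,260.8),(342.3,265.3)],.076)):
    X=onz("top",a,zz);print(n,X.round(4).tolist(),fit(list("ED"),X))
E
```

```text
lid
36 yaw -13.47 y at x=.493 0.1113 rms mm 0.16
stack s9
36 yaw -12.29 y at x=.493 0.1099 rms mm 0.21
stack s6
36 yaw -12.6 y at x=.493 0.1099 rms mm 0.16
lidtop [0.4929 0.0842] -14.22 [1.  0.2 1.1 0.3] 0.987
lidbot [0.4934 0.0789] -11.96 [2.5 3.5 3.4 2.4] 1.012
stack [0.4932 0.0828] -13.38 [3.  1.4 3.1 1.7] 0.961
lid top cam [[0.4538, 0.1172, 0.1465], [0.4427, 0.0635, 0.1465]] (array([0.49525087, 0.08064959]), np.float64(-11.702386352728023), array([0.58779615, 0.58779615]), np.float64(0.9790072804710627))
stack top cam [[0.4532, 0.1157, 0.076], [0.4439, 0.0628, 0.076]] (array([0.49580484, 0.08088221]), np.float64(-10.04640891433079), array([1.17017722, 1.17017722]), np.float64(0.9582079564205682))
```

Lid is ~1° off in yaw (−13.5 vs −12.5) and ~1 mm off in y; correcting while descending.

```bash
python3 -c "
from g import *
goal([.4908,.0802,.106],-12.4)"
```

```text
t 13.05 tcp [0.4906 0.081  0.1501] yaw -13.33 F [-0.1 -0.4 -0.9] w 0.138 -> [0.01 0.02 1.1 ] [-0.02 -0.03 -0.19]
```

move_arm(motion=[0.01,0.02,0.2,-0.02,-0.03,-0.19,1,0.01,0.02,0.5,-0.02,-0.03,-0.19,1,0.01,0.02,0.8,-0.02,-0.03,-0.19,1,0.01,0.02,1.0,-0.02,-0.03,-0.19,1,0.01,0.02,1.1,-0.02,-0.03,-0.19,1,0.01,0.02,1.1,-0.02,-0.03,-0.19,1,0.01,0.02,1.1,-0.02,-0.03,-0.19,1])

```text
time_s: 13.63
tcp_pos: [0.4912, 0.0804, 0.1061]
ee_rot: [[0.977, -0.214, 0.0], [-0.214, -0.977, -0.0], [0.0, 0.0, -1.0]]
wrist_force: [-0.3, 0.4, -0.5]
gripper_width: 0.131
```

```bash
python3 - <<'E'
from g import *
s=imaging.capture("side")
cv2.imwrite("pics/s10.png",s)
z(s,262,165,72,90,7,"pics/s10z.png")
goal([.4908,.0802,.0936],-12.4)
E
```

```text
t 13.68 tcp [0.4914 0.0805 0.1065] yaw -12.35 F [ 0.2 -0.5 -1. ] w 0.137 -> [-0.01  0.01  0.32] [-0.01 -0.01  0.01]
```

View pics/s10z.png

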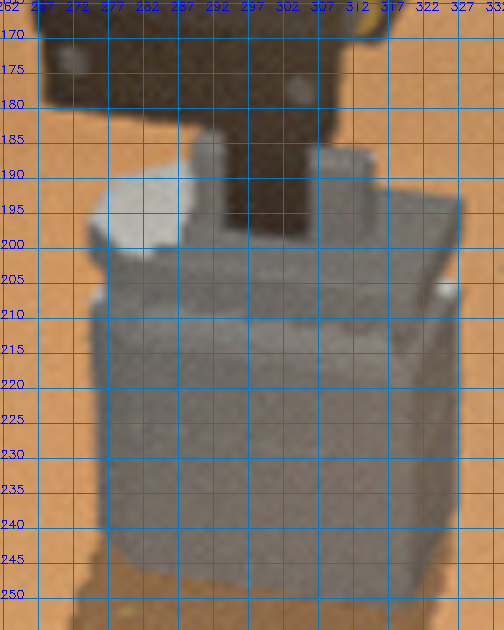

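Lid edges (274.5 / 327.5 px) line up with the stack's (275 / 327). Lowering into the lead.

move_arm(motion=[-0.01,0.01,0.05,0,0,0,1,-0.01,0.01,0.1,0,0,0,1,-0.01,0.01,0.15,0,0,0,1,-0.01,0.01,0.2,0,0,0,1,-0.01,0.01,0.23,0,0,0,1,-0.01,0.01,0.23,0,0,0,1])

```text
time_s: 14.18
tcp_pos: [0.4907, 0.08, 0.0969]
ee_rot: [[0.977, -0.214, 0.0], [-0.214, -0.977, 0.0], [0.0, -0.0, -1.0]]
wrist_force: [-0.4, -1.1, -1.0]
gripper_width: 0.135
```

```bash
python3 -c "
from g import *
goal([.4908,.0802,.0936],-12.4);print(r.sense()['moment'].round(2))"
```

```text
t 14.18 tcp [0.4907 0.08   0.0969] yaw -12.35 F [-0.4 -1.1 -1. ] w 0.135 -> [ 0.   -0.    0.08] [-0.   -0.    0.01]
[-0.07  0.02  0.01]
```

move_arm(motion=[0,0,0.03,0,0,0,1,0,0,0.06,0,0,0,1,0,0,0.09,0,0,0,1,0,0,0.11,0,0,0,1,0,0,0.11,0,0,0,1])

```text
time_s: 14.6
tcp_pos: [0.4908, 0.08, 0.0935]
ee_rot: [[0.977, -0.214, 0.001], [-0.214, -0.977, -0.0], [0.001, 0.0, -1.0]]
wrist_force: [-3.4, -0.6, 5.9]
gripper_width: 0.133
```

```bash
python3 - <<'E'
from g import *
goal([.4908,.0802,.0936],-12.4);print(r.sense()['moment'].round(2))
s=imaging.capture("side")
z(s,262,165,72,90,7,"pics/s11z.png")
E
```

```text
t 14.6 tcp [0.4908 0.08   0.0935] yaw -12.33 F [-3.4 -0.6  5.9] w 0.133 -> [-0. -0. -0.] [ 0.   -0.01  0.01]
[ 0.03  0.76 -0.02]
```

View pics/s11z.png

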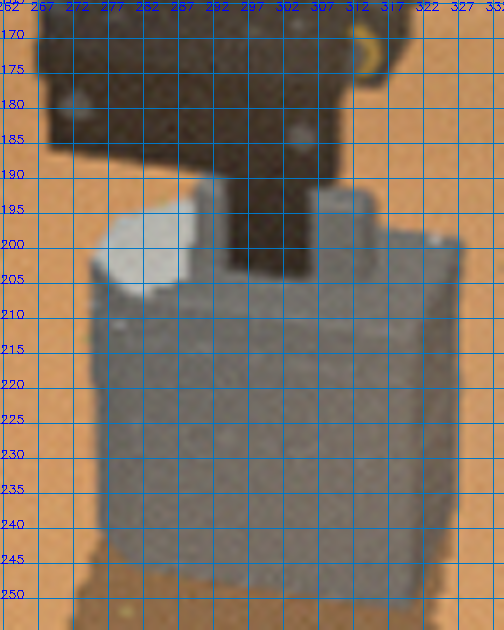

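Contact at the seated height (TCP 0.0935, 6 N); wall appears continuous, with one faint light pixel at (279,211). A slightly firmer press, then release.

move_arm(motion=[0,0,0.04,0,0,0,1,0,0,0.04,0,0,0,1])

```text
time_s: 14.82
tcp_pos: [0.4908, 0.0801, 0.0934]
ee_rot: [[0.977, -0.213, 0.001], [-0.213, -0.977, -0.0], [0.001, 0.0, -1.0]]
wrist_force: [-5.3, 0.3, 9.3]
gripper_width: 0.134
```

move_arm(motion=[0,0,-0.01,0,0,0,1,0,0,-0.01,0,0,0,-0.3,0,0,-0.01,0,0,0,-0.3,0,0,-0.01,0,0,0,-0.3,0,0,-0.01,0,0,0,-0.3,0,0,-0.01,0,0,0,-0.3,0,0,-0.01,0,0,0,-0.3,0,0,-0.01,0,0,0,-0.3,0,0,-0.01,0,0,0,-0.3,0,0,-0.3,0,0,0,-0.3,0,0,-0.7,0,0,0,-0.3,0,0,-1.2,0,0,0,-0.3,0,0,-1.8,0,0,0,-0.3,0,0,-2.4,0,0,0,-0.3,0,0,-2.6,0,0,0,-0.3,0,0,-2.6,0,0,0,-0.3])

```text
time_s: 16.15
tcp_pos: [0.492, 0.0807, 0.1997]
ee_rot: [[0.977, -0.213, 0.006], [-0.213, -0.977, 0.002], [0.006, -0.003, -1.0]]
wrist_force: [0.4, -0.1, -0.0]
gripper_width: 0.652
```

```bash
python3 - <<'E'
from g import *
s=imaging.capture("side");cv2.imwrite("pics/s12.png",s)
z(s,262,165,72,90,7,"pics/s12z.png")
goal([.40,.35,.2],-12.4)
E
```

```text
t 16.2 tcp [0.4908 0.0803 0.1978] yaw -12.31 F [-0.5 -0.8 -0.5] w 0.648 -> [-3.66 -6.1  -0.06] [-0.01 -0.02  0.02]
```

View pics/s12z.png

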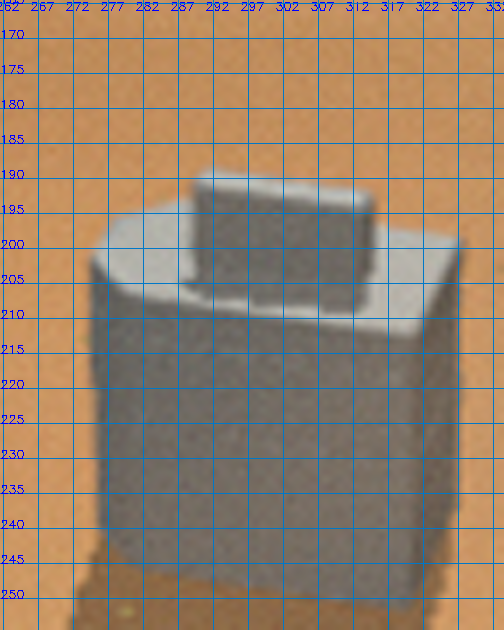

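The side view shows the closed stack, lid top (274–327,195–212), with no gap. I'll move aside for a top-view check.

move_arm(motion=[-1.2,-2.0,-0.2,0,0,0,-0.3,-1.2,-2.0,-0.2,0,0,0,-0.3,-2.4,-4.0,-0.2,0,0,0,-0.3,-2.4,-4.0,-0.2,0,0,0,-0.3,-3.6,-6.0,-0.2,0,0,0,-0.3,-3.6,-6.0,-0.2,0,0,0,-0.3,-3.6,-6.0,-0.2,0,0,0,-0.3,-3.6,-6.0,-0.2,0,0,0,-0.3])

```text
time_s: 16.87
tcp_pos: [0.3993, 0.3495, 0.2033]
ee_rot: [[0.978, -0.208, 0.001], [-0.208, -0.978, -0.001], [0.001, 0.001, -1.0]]
wrist_force: [0.3, -0.4, -0.5]
gripper_width: 0.652
```

```bash
python3 - <<'E'
from e import *
t=imaging.capture("top");s=imaging.capture("side");cv2.imwrite("pics/t13.png",t);cv2.imwrite("pics/s13.png",s)
z(t,308,205,50,70,8,"pics/t13z.png")
S=dict(F=(279.5,207),E=(321,212.3),D=(327,198.5),A=(274.3,200.5))
T=None
print("lid on stack, heights via wall edges")
edge(s,range(283,319),238,257,0.)
k=list(S);print(fit(k,onz("side",[S[i] for i in k],.09)))
E
```

```text
lid on stack, heights via wall edges
36 yaw -12.28 y at x=.493 0.1099 rms mm 0.2
(array([0.49338044, 0.08279478]), np.float64(-12.775147788233909), array([2.31493107, 1.08420991, 1.83068318, 2.53026009]), np.float64(0.9904817078511322))
```

View pics/t13z.png

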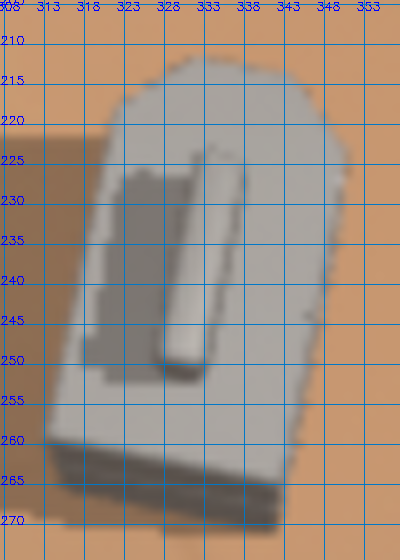

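View pics/s13.png

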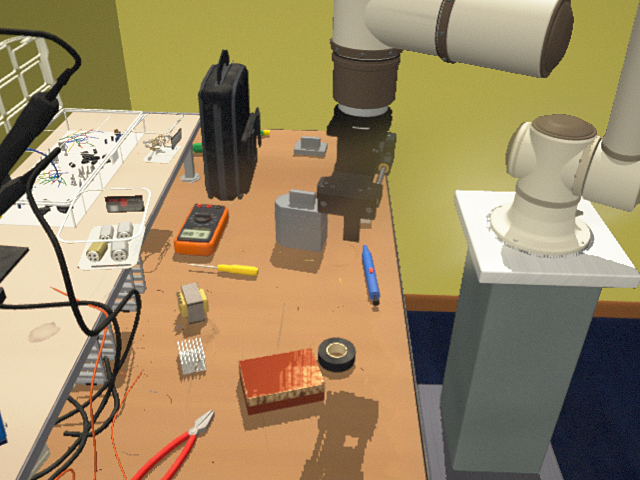

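```bash
python3 - <<'E'
from m import *
for k,a,b in(("E",(321,212.3),(313.5,259.5)),("D",(327,198.5),(342.75,265.5)),("F",(279.5,207),(321.8,217.8)),("A",(274.3,200.5),(330.5,211))):
    print(k,tri(a,b))
r.finish_job()
E
```

```text
E (array([0.45300577, 0.11610197, 0.08792905]), np.float64(0.0017728932184335679))
D (array([0.44191625, 0.06223979, 0.08723639]), np.float64(5.361455198876519e-05))
F (array([0.53199295, 0.09983109, 0.08708692]), np.float64(0.002207978736073952))
A (array([0.54349174, 0.08322851, 0.09143175]), np.float64(0.0027161781009090217))
the job is handed in; nothing more can be done
```

The shallow tray is now stacked on the deep tray, cut corners over cut corners. The lid with cut corners closes the stack, seated the same way. The square-cornered lid was left where it stood, and I handed the job in at about 17 s of the 54 s allowed.

- **Fit:** The tray met the lower shoulder, and the lid met the tray's shoulder, at the expected heights. The contact forces I read were 11 N for the tray and 6–9 N for the lid. After release, the side and top views showed continuous walls with no gap or step.
- **Level:** The lid-top corners measured 87.1 to 91.4 mm high, against 90 mm expected if fully seated. Three agree within 1 mm, and the fourth, at the cut end, reads about 3.5 mm higher. I put that down to how exactly I could pick its pixel, because the side view shows no gap or tilt, but I did not measure it again.
- **Disagreements between measurements:** The two cameras differed by about 2 mm in position along the robot's forward axis. The held parts showed about 1° of yaw error against the stack, which I corrected before lowering each one.

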